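# Offer up the chart projector's lamp cap and hold it half-turned

### The arm

A 7-joint arm with a two-finger parallel gripper is mounted at the origin on the work surface. World frame = base frame: x ahead of the robot, y to its left, z up, the work surface at z = 0. Lengths are in m, angles in rad, forces in N, time in s.
With the tool pointing down it reaches from about 0.4 to 0.9 m from the base axis. Payload 5.5 kg.
Tool frame: the origin (TCP) lies midway between the tips of the shut fingers; the grasp point (between the pads) lies 19 mm behind it (manip.grip_depth is the distance from the TCP to the grasp point, in m); z points along the fingers, x is the direction in which the jaws open and shut, and the axes are right-handed (so a half turn about z gives the same grasp; the last joint's range is limited). The gripper opens to 92 mm and grips with 3 to 60 N. Pads are 19 mm wide; open, the fingers measure 130 mm over their backs; the gripper's body (75 mm by 190 mm) begins 47 mm behind the grasp point.
Start: joints at [-0.841, 0.501, -0.427, 1.55, 0.221, 1.138, -0.21], TCP at [0.292, 0.58, 0.227] pointing down, gripper open.
Joint ranges: [-2.88, 2.88], [-0.31, 2.03], [-1.54, 1.56], [0.2, 2.42], [-1.41, 4.55], [0.19, 2.02], [-2.57, 2.57]. Speed limits (rad/s): [2.57, 2.57, 3.14, 3.14, 3.14, 3.14, 3.14].

### API

Orientations are given as a unit quaternion [x, y, z, w].
In Python, from bench import manip, effector, viewer gives the robot as it stands. Calls block until the motion is done:
- manip.move_pose(position, orientation): joint-space move of the TCP to a pose.
- manip.servo_line(position, ori=None, vel=0.15): straight line of the TCP; ori=None keeps the orientation; vel is the mean speed in m/s.
- manip.movej(angles): joint-space move.
- effector.open_jaws() and effector.close(f_grip=None): open the fingers fully, or close them until they stop; f_grip is the grip in N (None keeps the last).
- manip.sleep(seconds).
- manip.solve_ik(position, orientation): joint angles nearest the present ones, or None.
- viewer.get_image(name): name is "side" or "top" or "wrist"; returns the picture (420x560x3 uint8, red, green, blue); there is no depth.
- viewer.get_calibration(name): a dict with "vfov" (degrees; the focal length in pixels is half the picture's height over the tangent of half this angle, whatever the lens; pixels are square), "cx", "cy" (the principal point, pixels), "eye" and "attitude" of the camera in the world. Camera axes: x right, y down, z forward; pixel columns grow to the right and rows downward; lengths in m; the calibration is good to about 2 mm. A picture is of the moment at which its call begins: read the wrist's pose just before it. get_calibration takes no time and is no camera call; for the wrist camera it gives the pose at the moment of the call.
A pose or a line that the arm cannot do raises manip.PlanningError and nothing moves.
- manip.hand_in(): hands the job in, once; it reports no verdict.
Readings, each from a call of its own:
- manip.current_clock(): time.
- manip.current_q(): joint angles.
- manip.current_joint_velocities(): joint speeds.
- manip.current_tau(): joint torques, N m.
- manip.current_tool_pos(): TCP position.
- manip.current_tcp_rot(): TCP orientation.
- manip.current_force(): force on the tool from outside, world axes, zero at the start.
- manip.current_wrist_torque(): the same for the moment, N m.
- manip.current_finger_gap(): finger opening in m.
Only numpy, scipy, OpenCV 4.12 (cv2) and the standard library are available. Lean on these libraries where they do the work, as an engineer would, in place of code of your own. Each camera call takes 0.05 s, during which the arm holds its last target.

### The job

I have changed the lamp in the chart projector: pick up its lamp cap (the one with the upright wing grip and two side lugs), lower it into the open top of the lamp house with its lugs down the two slots, press it down against the spring and turn it clockwise, as seen from above, half way to its lock, so that the wing stands diagonally (45 degrees) to the projector's barrel. Do not let it go on into the lock, which is at a quarter turn: finish while still gripping the cap, held still at that half-way point, so that I can check the lamp through the lens before it is locked. Leave the other things on the bench where they are.

Things in the scene. Friction and masses are not known exactly. Their poses are not given: they have to be found in the camera images.
- cap_center (a point): Centre of the loose lamp cap, half-way up its 55 mm height; it stands upright on the bench on its plug, the only thing with a wing grip. From the foot up: aluminium plug to 22 mm, grey flange 74 mm in diameter to 27 mm, black wing grip (a flat-sided bar 52 mm long, 16 mm thick) to 55 mm. z up; x along the wing. Same after a half turn. About 0.13 kg.
- lamp_cap: The same cap: this point is the middle of its plug's foot, 27.5 mm below its centre, same axes. The plug is 48 mm in diameter, bevelled to 40 mm at the foot. Two lugs stick out of it under the wing's ends, along +x and -x: each 9 mm wide, reaching 31 mm from the axis, from 5 to 9 mm above the foot.
- projector: Chart projector, fixed to the bench; place and direction vary. Origin at bench level under the lamp house, z up, x along the barrel. A foot 130 mm wide and 270 mm long, an upright white ribbed lamp house 92 mm in diameter, and a dark horizontal lens barrel, up to 66 mm thick, its axis 100 mm above the bench, ending 230 mm from the lamp-house axis.
- socket (a point): Centre of the lamp house's round mouth, at its rim, 170 mm above the bench; axes as the projector. A bayonet collar of 52 mm inside diameter with a lip 9 mm thick. The lugs pass below the lip, and the cap can turn, when the cap's centre is 9.5 mm or less above the rim; 5.5 mm when its flange is pressed right down. A mid height of 7 to 8 mm is good for turning.
- slot (a point): One of the two slots in the lip, at the rim, 29 mm from the mouth's centre on the barrel's side (+x); the other is opposite. Both 16 mm wide. So the cap enters with its wing in line with the barrel, either way round, and turns only clockwise from above (about -z), from 0 to 90 degrees (wing across the barrel), where the lugs spring up 3 mm and lock. Half way is 45.
- contact (a joint): Sprung brass contact in the middle of the mouth, 0 when up, grows (m) as the plug presses it down. It meets the plug's foot when the cap's centre is 19.5 mm above the rim, with about 2 N, rising to 7 N with the flange pressed right down, and presses the lugs up against the lip.
- lens_cap_center (a point): Bystander: centre of the projector's loose objective lens cap, a plain flat black disc 70 mm in diameter and 19 mm high, no wing and no lugs. It lies on the bench on the other side of the projector from the lamp cap.
- trial_frame_center (a point): Bystander: middle of a white trial frame (two round eyepieces on a cross bar with blue knobs) lying flat on the bench, its cross bar 170 mm long along its y, 90 mm across, 23 mm high.
- lamp_box_center (a point): Bystander: centre of a small upright carton, 45 by 45 mm and 75 mm high.
Not all that is in view belongs to the job. Of the things like the lamp_cap, leave any that is blue or purple; of the rest the larger one is meant.

How it is judged:
By the outcome, as a careful person would: the job done as asked, in the order asked, and still so for the second after the job is handed in, while the arm keeps its last pose, push and grip.
It also fails if it takes over 48 s, if anything falls off the work surface, if the arm or the gripper's body presses on something with over 40 N, if the wrist force passes 120 N, or if a joint passes its speed limit or range.

## Working session

There is one attempt and no reset: what is moved stays moved. The work goes in short steps, each a Python script; the robot and the scene stay as the last script left them, time stands still between calls to the robot, and variables do not carry over. Pictures are saved under pics/ and viewed, and the job is handed in when it is done.

```bash
ls; mkdir -p pics; python3 - <<'E'
from bench import manip, effector, viewer
import cv2
print(manip.current_clock())
for n in ["side","top","wrist"]:
    c=viewer.get_calibration(n); im=viewer.get_image(n); print(n,c)
    cv2.imwrite(f"pics/{n}0.png",im[:,:,::-1])
print(manip.current_clock(),manip.current_tcp_rot(),manip.current_finger_gap(), manip.grip_depth)
E
```

```text
pics
0.0
side {'vfov': 52.60263759233061, 'cx': 281.0524709759012, 'cy': 212.8453430409616, 'eye': array([ 0.44113099, -0.61829413,  0.82722836]), 'attitude': array([ 0.93637461, -0.08606661,  0.02920702, -0.33903108])}
top {'vfov': 50.2185214372752, 'cx': 280.2895572342501, 'cy': 209.32803902744521, 'eye': array([ 0.34026939, -0.03470611,  1.1131014 ]), 'attitude': array([ 0.70595004, -0.69903331,  0.07888817, -0.08224124])}
wrist {'vfov': 67.43382527472458, 'cx': 282.511425861754, 'cy': 209.6785153862395, 'eye': array([0.22212885, 0.61589582, 0.38383389]), 'attitude': array([0.84207487, 0.51959977, 0.0756586 , 0.12329542])}
0.15 [ 8.51455095e-01  5.24426998e-01 -6.37250168e-04  3.73091949e-04] 0.09198819413960665 0.0188
```

View pics/side0.png

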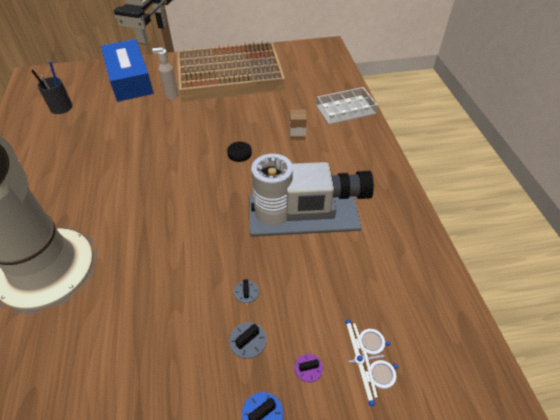

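View pics/top0.png

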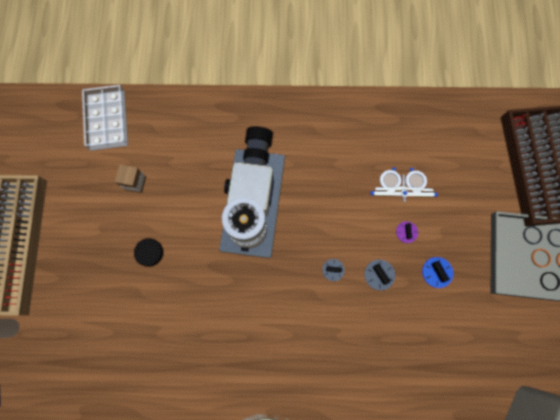

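View pics/wrist0.png

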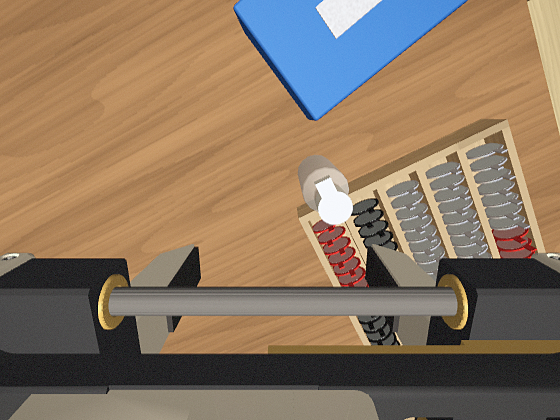

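Things like the lamp cap, by top-view pixel:
- small grey at (333,269)
- large grey at (380,274)
- purple at (407,232), excluded by colour
- blue at (438,272), excluded by colour

The large grey one at (380,274), side view (248,340), fits the description. I'll confirm it in a crop and measure it.

```bash
cat > h.py <<'E'
import numpy as np, cv2
from scipy.spatial.transform import Rotation as R
def K(c,h=420):
    f=h/2/np.tan(np.radians(c['vfov'])/2); return f
def ray(c,uv):
    f=K(c); d=np.array([(uv[0]-c['cx'])/f,(uv[1]-c['cy'])/f,1.]); return R.from_quat(c['attitude']).apply(d)
def onplane(c,uv,z):
    d=ray(c,uv); e=np.array(c['eye']); return e+d*(z-e[2])/d[2]
def proj(c,p):
    q=R.from_quat(c['attitude']).inv().apply(np.array(p)-c['eye']); f=K(c); return np.array([c['cx']+f*q[0]/q[2],c['cy']+f*q[1]/q[2]])
def tri(c1,u1,c2,u2):
    A=[];b=[]
    M=np.zeros((3,3));v=np.zeros(3)
    for c,u in((c1,u1),(c2,u2)):
        d=ray(c,u);d/=np.linalg.norm(d);P=np.eye(3)-np.outer(d,d);M+=P;v+=P@c['eye']
    return np.linalg.solve(M,v)
E
python3 - <<'E'
import cv2,numpy as np
from h import *
from bench import viewer
t=cv2.imread('pics/top0.png');s=cv2.imread('pics/side0.png')
a=cv2.resize(t[215:315,300:460],None,fx=4,fy=4,interpolation=cv2.INTER_CUBIC)
b=cv2.resize(t[120:260,210:300],None,fx=4,fy=4,interpolation=cv2.INTER_CUBIC)
cv2.imwrite('pics/c1.png',a);cv2.imwrite('pics/c2.png',b)
cv2.imwrite('pics/c3.png',cv2.resize(s[140:400,200:400],None,fx=2.3,fy=2.3,interpolation=cv2.INTER_CUBIC))
for n,im,(x,y) in(('top',t,(380,274)),('side',s,(248,340)),('top',t,(333,269))):
    c=viewer.get_calibration(n)
    w=im[y-24:y+24,x-24:x+24].astype(int)
    nonwood=(w[:,:,2]-w[:,:,0]<18).astype(np.uint8)
    black=(w.max(2)<38).astype(np.uint8)
    for nm,m,z in(('all',nonwood,.025),('wing',black,.05)):
        cs,_=cv2.findContours(m,cv2.RETR_EXTERNAL,cv2.CHAIN_APPROX_NONE)
        k=max(cs,key=cv2.contourArea)
        if nm=='all': (u,v),ax,an=cv2.fitEllipse(k)
        else:
            (u,v),ax,an=cv2.minAreaRect(k)
        uv=np.array([u+x-24,v+y-24]); print(n,nm,uv,ax,an,onplane(c,uv,z))
        if nm=='wing':
            bx=cv2.boxPoints(((u,v),ax,an))+[x-24,y-24]
            P=np.array([onplane(c,q,.055)[:2] for q in bx]);e=[P[1]-P[0],P[2]-P[1]]
            for q in e: print('  edge',np.linalg.norm(q),np.degrees(np.arctan2(q[1],q[0])))
E
```

```text
top all [379.45600319 274.52528   ] (28.892091751098633, 30.246782302856445) 134.20147705078125 [ 0.43412155 -0.26878328  0.025     ]
top wing [380.92307663 273.88461494] (19.691856384277344, 6.101701259613037) 56.3099365234375 [ 0.43349848 -0.26691667  0.05      ]
  edge 0.01465895191000036 -56.61024620841554
  edge 0.044925662813979396 -147.70550702663314
side all [247.29216194 339.88788605] (34.54768371582031, 36.573055267333984) 64.38887023925781 [ 0.4349745  -0.26843652  0.025     ]
side wing [246.8235321  336.29411888] (9.328009605407715, 26.248584747314453) 49.39870071411133 [ 0.43522297 -0.27204752  0.05      ]
  edge 0.05000694296362865 33.08763805044455
  edge 0.019021218063064834 -60.311889747995956
top all [333.05669975 269.6103878 ] (20.730661392211914, 21.640092849731445) 146.0666046142578 [ 0.44480523 -0.15723024  0.025     ]
top wing [333.49390221 269.05487823] (13.141352653503418, 3.092082977294922) 6.340191841125488 [ 0.4437199  -0.15546851  0.05      ]
  edge 0.007263422426014514 -7.105040902263654
  edge 0.030806633940669178 -95.77260406342334
```

```bash
ls pics
```

```text
c1.png
c2.png
c3.png
side0.png
top0.png
wrist0.png
```

View pics/c1.png

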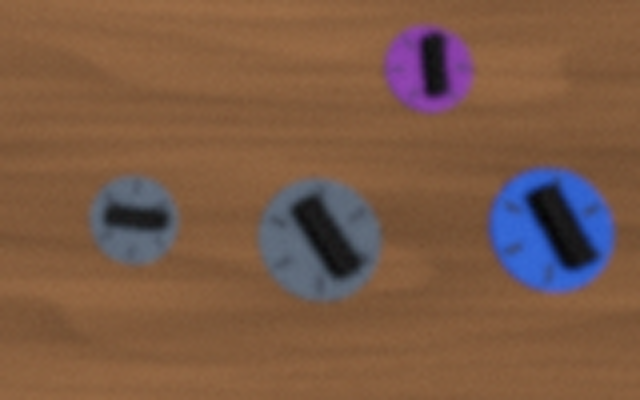

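View pics/c2.png

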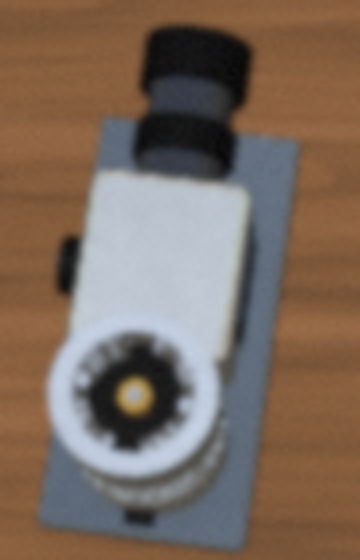

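View pics/c3.png

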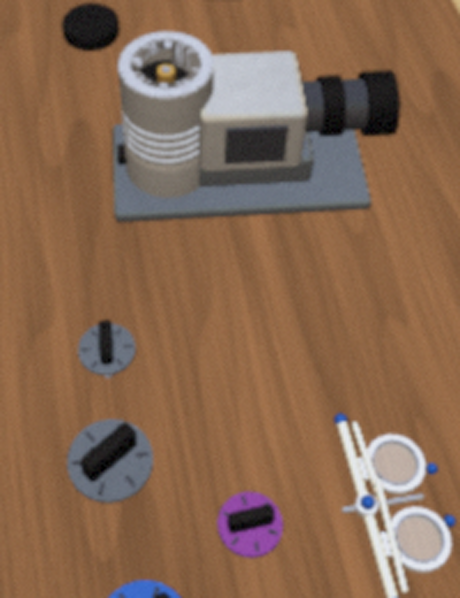

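The crop confirms it: the large grey cap is at (380,274), about twice the area of the small grey one. The projector's mouth is near top pixel (243,219), with the barrel pointing up-image. Next I'll get the coarse projector pose and the wrist camera offset.

```bash
python3 - <<'E'
from h import *
from bench import viewer,manip
t=cv2.imread('pics/top0.png');s=cv2.imread('pics/side0.png')
c=viewer.get_calibration('top');cs_=viewer.get_calibration('side')
m=(t.min(2)>165).astype(np.uint8); 
# rim: bright, bluish white ring; isolate by hough
g=cv2.cvtColor(t,cv2.COLOR_BGR2GRAY)
sub=cv2.resize(g[185:255,210:290],None,fx=4,fy=4,interpolation=cv2.INTER_CUBIC)
print(cv2.HoughCircles(sub,cv2.HOUGH_GRADIENT,1,40,param1=120,param2=25,minRadius=70,maxRadius=100))
uv=np.array([243.3,219.2])
S=onplane(c,uv,.17);print('socket',S)
w=proj(cs_,S);print('in side',w)
f=cv2.imread('pics/top0.png').astype(int)
# foot: slate colour
hsv=cv2.cvtColor(t,cv2.COLOR_BGR2HSV)
m=((hsv[:,:,0]>95)&(hsv[:,:,0]<125)&(hsv[:,:,1]>45)&(hsv[:,:,2]<150)).astype(np.uint8)
m[:, :215]=0;m[:,295:]=0;m[:140]=0;m[262:]=0
pts=cv2.findNonZero(m);r=cv2.minAreaRect(pts);bx=cv2.boxPoints(r);print(r,bx)
P=np.array([onplane(c,q,.02)[:2] for q in bx]);
for i in range(4):
    e=P[(i+1)%4]-P[i];print(np.linalg.norm(e),np.degrees(np.arctan2(e[1],e[0])),P[i])
print('mid',P.mean(0))
for p in[(.445,.08),(.4345,-.2686)]:
  for z in(.3,):
    for yaw in(0,90,-90,33,123,-57,-147):
        q=(R.from_euler('z',yaw,degrees=True)*R.from_quat([1,0,0,0])).as_quat()
        k=manip.solve_ik([*p,z],q);print(p,yaw,None if k is None else np.round(k,2))
T=R.from_quat(manip.current_tcp_rot());w=viewer.get_calibration('wrist')
print('cam in tool',T.inv().apply(w['eye']-manip.current_tool_pos()),(T.inv()*R.from_quat(w['attitude'])).as_matrix().round(3))
E
```

```text
[[[129.5 126.5  88.6]]]
socket [0.5369009  0.05024914 0.17      ]
in side [269.98670832 168.45143884]
((252.8999786376953, 196.19998168945312), (48.79037094116211, 114.12703704833984), 8.130102157592773) [[220.68    249.23997]
 [236.81998 136.26   ]
 [285.11996 143.15999]
 [268.97998 256.13995]]
0.29775146126122165 -5.801114559551336 [0.49234286 0.11712223]
0.12719289801277192 -98.13094628774158 [0.78856946 0.0870268 ]
0.29638881516139964 172.79615302626613 [ 0.77057982 -0.03888748]
0.1198899025559995 82.42119062889961 [ 0.47653061 -0.00172036]
mid [0.63200569 0.0408853 ]
(0.445, 0.08) 0 [-0.2   0.04 -0.03  1.94  0.    1.16 -0.24]
(0.445, 0.08) 90 [ 0.    0.05 -0.24  1.94  0.01  1.16  1.32]
(0.445, 0.08) -90 [-0.39  0.04  0.16  1.95 -0.01  1.16 -1.8 ]
(0.445, 0.08) 33 [-0.14  0.04 -0.1   1.94  0.    1.16  0.33]
(0.445, 0.08) 123 [ 0.05  0.05 -0.3   1.93  0.02  1.16  1.89]
(0.445, 0.08) -57 [-0.31  0.04  0.07  1.94 -0.    1.16 -1.23]
(0.445, 0.08) -147 [-1.62  0.2   1.56  1.97 -0.21  1.18 -2.55]
(0.4345, -0.2686) 0 [ 0.08  0.16  0.48  1.83 -0.08  1.17  0.58]
(0.4345, -0.2686) 90 [ 0.08  0.16  0.47  1.83 -0.08  1.17  2.15]
(0.4345, -0.2686) -90 [ 0.01  0.16  0.55  1.83 -0.09  1.17 -0.98]
(0.4345, -0.2686) 33 [ 0.08  0.16  0.48  1.83 -0.08  1.17  1.16]
(0.4345, -0.2686) 123 [ 1.53  0.4  -1.29  1.79  0.4   1.26  2.28]
(0.4345, -0.2686) -57 [ 0.04  0.16  0.52  1.83 -0.09  1.17 -0.41]
(0.4345, -0.2686) -147 [-0.45  0.27  1.14  1.84 -0.26  1.19 -1.79]
cam in tool [ 0.00032787 -0.07885008 -0.15803425] [[ 1.     0.001  0.001]
 [-0.002  0.958  0.286]
 [-0.001 -0.286  0.958]]
```

```bash
cat >> h.py <<'E'
def quat(yaw): return (R.from_euler('z',yaw,degrees=True)*R.from_quat([1,0,0,0])).as_quat()
E
python3 - <<'E'
from h import *
from bench import viewer,manip
import json
manip.move_pose([0.56,.048,.34],quat(-96.5))
c=viewer.get_calibration('wrist');im=viewer.get_image('wrist')
cv2.imwrite('pics/w1.png',im[:,:,::-1]);json.dump({k:np.array(v).tolist() for k,v in c.items()},open('w1.json','w'))
print(manip.current_clock(),manip.current_tool_pos(),c['eye'],proj(c,[.537,.05,.17]))
E
```

```text
2.375 [0.55987605 0.04934028 0.33967509] [0.63603333 0.041578   0.49769481] [285.1851408  210.60951206]
```

View pics/w1.png

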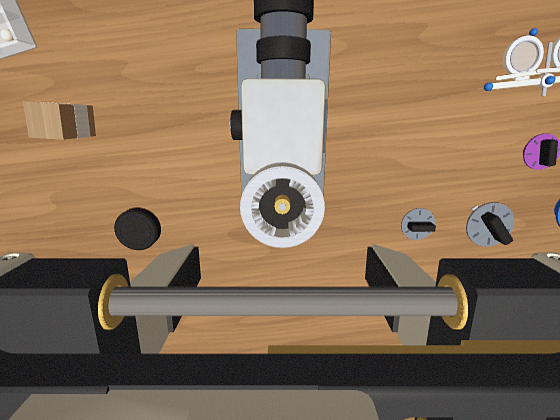

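The wrist view shows the lamp house mouth at about (282,206) with the slots up and down the image, the barrel straight up at column ~284, and the target cap at (491,224). Next I'll measure precisely.

```bash
python3 - <<'E'
from h import *
import json
c={k:np.array(v) if isinstance(v,list) else v for k,v in json.load(open('w1.json')).items()}
im=cv2.imread('pics/w1.png')
crop=im[155:260,230:335];cv2.imwrite('pics/w1c.png',cv2.resize(crop,None,fx=5,fy=5,interpolation=cv2.INTER_CUBIC))
g=im.min(2)
hsv=cv2.cvtColor(im,cv2.COLOR_BGR2HSV)
# inner dark opening
sub=(g[160:255,235:330])
for th in(190,205,220):
    m=(sub>th).astype(np.uint8)
    cs,h=cv2.findContours(m,cv2.RETR_CCOMP,cv2.CHAIN_APPROX_NONE)
    i=max(range(len(cs)),key=lambda i:cv2.contourArea(cs[i]));
    print(th,'outer',cv2.fitEllipse(cs[i]))
    for j in range(len(cs)):
        if h[0][j][3]==i and len(cs[j])>60: 
            e=cv2.fitEllipse(cv2.convexHull(cs[j]));print(' hole',e,onplane(c,np.array(e[0])+[235,160],.17))
# brass contact
m=cv2.inRange(hsv[195:218,270:295],(10,100,100),(32,255,255));M=cv2.moments(m,True);u=(M['m10']/M['m00']+270,M['m01']/M['m00']+195)
print('brass',u,onplane(c,u,.17-.008))
# barrel & body direction
# body block: white box edges rows 95-155
def edges(lo,hi,mask,x0,x1):
    L=[];Rr=[]
    for r in range(lo,hi):
        xs=np.nonzero(mask[r,x0:x1])[0]+x0
        if len(xs)>5:L.append((xs.min(),r));Rr.append((xs.max()+1,r))
    return np.array(L,float),np.array(Rr,float)
wh=(g>140)
def ang(pts,z):
    P=np.array([onplane(c,p,z)[:2] for p in pts]);vx,vy,x,y=cv2.fitLine(P.astype(np.float32),cv2.DIST_HUBER,0,1e-6,1e-6).ravel()
    if vx<0:vx,vy=-vx,-vy
    return np.degrees(np.arctan2(vy,vx)),(x,y)
L,Rr=edges(95,155,wh,225,345);print('block L',ang(L,.14),'R',ang(Rr,.14))
wood=(im[:,:,2].astype(int)-im[:,:,0]>25)
nw=~wood
L,Rr=edges(42,95,nw,225,345);print('foot L',ang(L,.02),'R',ang(Rr,.02),L[:3],Rr[:3])
for a,b in((0,14),(42,58)):
    L,Rr=edges(a,b,(im.max(2)<75),240,330)
    if len(L):mid=(L+Rr)/2; print('barrel',a,np.median(mid,0),onplane(c,np.median(mid,0),.1))
E
```

```text
190 outer ((46.86380386352539, 46.406253814697266), (79.9308853149414, 83.42522430419922), 91.19955444335938)
 hole ((46.86207580566406, 47.50221633911133), (61.30976867675781, 63.865478515625), 84.26809692382812) [0.54089451 0.05320821 0.17      ]
205 outer ((46.9267578125, 46.64432907104492), (79.42708587646484, 83.19214630126953), 90.54459381103516)
 hole ((46.97630310058594, 47.5689582824707), (62.02291488647461, 64.45260620117188), 88.11275482177734) [0.54080605 0.05309328 0.17      ]
220 outer ((46.87643814086914, 35.531089782714844), (45.49826431274414, 70.57576751708984), 89.54830169677734)
brass (281.8483412322275, 203.72985781990522) [0.54289997 0.05302981 0.162     ]
block L (np.float32(-6.4166293), (np.float32(0.62663233), np.float32(0.08981935))) R (np.float32(-6.737328), (np.float32(0.61938924), np.float32(-0.00095532415)))
foot L (np.float32(-6.9161096), (np.float32(0.71302956), np.float32(0.09703952))) R (np.float32(-6.86166), (np.float32(0.6962695), np.float32(-0.029977158))) [[237.  42.]
 [237.  43.]
 [237.  44.]] [[331.  42.]
 [330.  43.]
 [330.  44.]]
barrel 0 [284.    6.5] [0.7503963  0.02795279 0.1       ]
barrel 42 [283.5  49.5] [0.70766061 0.03316014 0.1       ]
```

View pics/w1c.png

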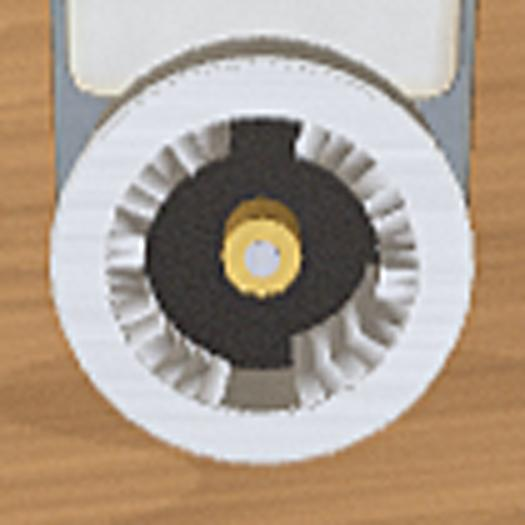

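```bash
cat > sock.py <<'E'
from h import *
import json
def meas(fn,js,z=.17):
    c={k:np.array(v) if isinstance(v,list) else v for k,v in json.load(open(js)).items()}
    im=cv2.imread(fn);g=im.min(2);u0,v0=proj(c,[.541,.053,.17]).astype(int)
    x0,y0=max(u0-50,0),max(v0-50,0)
    sub=g[y0:v0+50,x0:u0+50]
    for th in(180,190,205):
        m=(sub>th).astype(np.uint8)
        cs,h=cv2.findContours(m,cv2.RETR_CCOMP,cv2.CHAIN_APPROX_NONE)
        for j in range(len(cs)):
            if h[0][j][3]>=0 and cv2.contourArea(cs[j])>800:
                e=cv2.fitEllipse(cv2.convexHull(cs[j]));uv=np.array(e[0])+[x0,y0];print(th,' hole',uv,e[1],onplane(c,uv,z))
    # brass cap + dark opening
    cv2.imwrite(fn[:-4]+'c.png',cv2.resize(im[y0:v0+50,x0:u0+50],None,fx=5,fy=5,interpolation=cv2.INTER_CUBIC));print('crop origin',x0,y0)
    return c
E
python3 - <<'E'
from h import *
from sock import meas
from bench import viewer,manip
import json
manip.move_pose([0.55,.053,.34],quat(83.5))
c=viewer.get_calibration('wrist');im=viewer.get_image('wrist')
cv2.imwrite('pics/w2.png',im[:,:,::-1]);json.dump({k:np.array(v).tolist() for k,v in c.items()},open('w2.json','w'))
print(manip.current_clock(),np.round(manip.current_q(),2))
meas('pics/w1.png','w1.json');meas('pics/w2.png','w2.json')
E
```

```text
5.0083 [-0.03  0.21 -0.14  1.66  0.03  1.27  1.29]
180  hole [281.80955124 207.57086182] (61.15067672729492, 63.672203063964844) [0.54082357 0.05327337 0.17      ]
190  hole [281.86207581 207.50221634] (61.30976867675781, 63.865478515625) [0.54089451 0.05320821 0.17      ]
205  hole [281.9763031  207.56895828] (62.02291488647461, 64.45260620117188) [0.54080605 0.05309328 0.17      ]
crop origin 232 157
180  hole [280.88899231 182.46459198] (63.6332893371582, 64.48876953125) [0.53938413 0.05373478 0.17      ]
190  hole [280.90406799 182.4106369 ] (64.01741790771484, 65.02570343017578) [0.53932808 0.05375727 0.17      ]
205  hole [280.90307617 182.57799911] (64.52509307861328, 65.56676483154297) [0.53950742 0.05373574 0.17      ]
crop origin 230 134
```

View pics/w2.png

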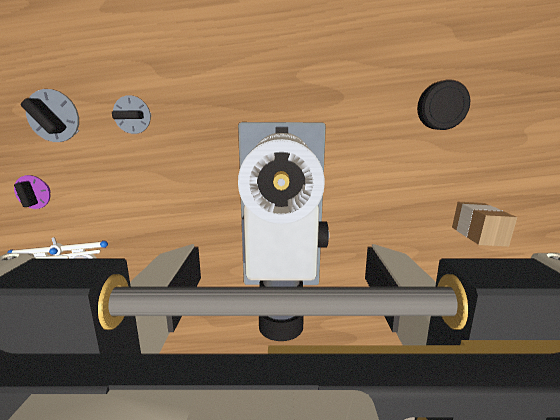

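View pics/w2c.png

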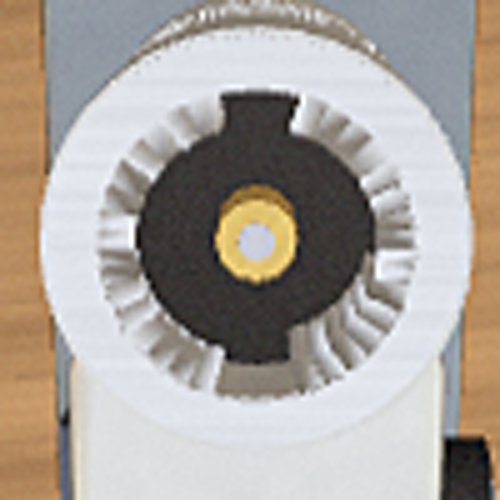

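The two opposite-yaw views agree within 1.5 mm, so I take the socket at (0.540, 0.0535) with barrel yaw about -6.8°. Next I'll look at the cap.

```bash
python3 - <<'E'
from h import *
from bench import viewer,manip
import json
manip.move_pose([0.4345,-.2686,.20],quat(-57))
c=viewer.get_calibration('wrist');im=viewer.get_image('wrist')
cv2.imwrite('pics/w3.png',im[:,:,::-1]);json.dump({k:np.array(v).tolist() for k,v in c.items()},open('w3.json','w'))
print(manip.current_clock(),np.round(manip.current_q(),2),proj(c,[.4345,-.2686,.027]))
im=im[:,:,::-1].copy()
u0,v0=proj(c,[.4345,-.2686,.03]).astype(int);x0,y0=u0-75,v0-75
w=im[y0:v0+75,x0:u0+75].astype(int)
m=(w[:,:,2]-w[:,:,0]<18).astype(np.uint8);b=(w.max(2)<45).astype(np.uint8)
for nm,mm in(('all',m),('wing',b)):
    mm=cv2.morphologyEx(mm,cv2.MORPH_OPEN,np.ones((3,3)))
    k=max(cv2.findContours(mm,cv2.RETR_EXTERNAL,cv2.CHAIN_APPROX_NONE)[0],key=cv2.contourArea)
    e=cv2.fitEllipse(cv2.convexHull(k)) if nm=='all' else cv2.minAreaRect(k)
    uv=np.array(e[0])+[x0,y0];print(nm,uv,e[1:],onplane(c,uv,.027),onplane(c,uv,.055))
    if nm=='wing':
        P=np.array([onplane(c,q+[x0,y0],.055)[:2] for q in cv2.boxPoints(e)])
        for i in range(2):
            d=P[i+1]-P[i];print(np.linalg.norm(d),np.degrees(np.arctan2(d[1],d[0])))
E
```

```text
6.55 [ 0.22  0.26  0.32  1.94 -0.1   0.95 -0.4 ] [283.89078889 191.50452179]
all [282.67129517 189.15641022] ((65.9601058959961, 67.47928619384766), 86.29886627197266) [ 0.43594913 -0.26607518  0.027     ] [ 0.44129301 -0.26257644  0.055     ]
wing [282.37693024 170.01538849] ((4.8373541831970215, 13.395750999450684), 82.87498474121094) [ 0.45313054 -0.25444115  0.027     ] [ 0.45702268 -0.25192543  0.055     ]
0.012960828050443993 -49.61173286378721
0.004712380385043853 -139.342314959718
```

View pics/w3.png

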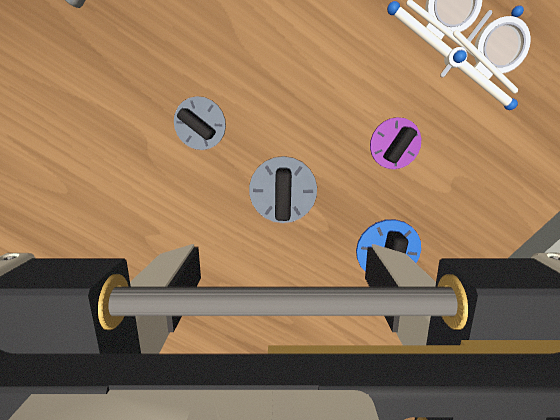

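The picture shows the grey cap at (283,189) with its wing along the image vertical, so it is square to the jaws. The small grey cap is at (200,123), purple at (396,143) and blue at (389,246). I'll refine the wing angle, then grasp.

```bash
python3 - <<'E'
from h import *
import json
c={k:np.array(v) if isinstance(v,list) else v for k,v in json.load(open('w3.json')).items()}
im=cv2.imread('pics/w3.png')
w=im[150:230,245:322].astype(int)
b=(w.max(2)<85).astype(np.uint8)
n,l,s,ce=cv2.connectedComponentsWithStats(b);j=1+s[1:,4].argmax();k=cv2.findNonZero((l==j).astype(np.uint8))
e=cv2.minAreaRect(k);print(e,s[j]);P=np.array([onplane(c,q+[245,150],.055)[:2] for q in cv2.boxPoints(e)])
for i in range(2):
    d=P[i+1]-P[i];print(np.linalg.norm(d),np.degrees(np.arctan2(d[1],d[0])))
pts=(l==j)
for r in range(0,80,6):
    xs=np.nonzero(pts[r])[0]
    if len(xs):print(r+150,xs.min()+245,xs.max()+246)
a=onplane(c,(282.67-33.3,189.16),.027);b=onplane(c,(282.67+33.3,189.16),.027);print('diam',np.linalg.norm(a-b))
E
```

```text
((37.61868667602539, 43.989967346191406), (15.86292839050293, 52.24506759643555), 1.5074357986450195) [ 30  18  17  53 816]
0.05326444181930138 31.361338039108475
0.015350011651397186 -58.273566157996754
168 279 289
174 276 291
180 276 291
186 275 291
192 275 291
198 275 291
204 275 291
210 275 291
216 275 290
diam 0.07178402576093025
```

```bash
python3 - <<'E'
from h import *
from bench import viewer,manip,effector
import json
p=[.4352,-.267]
manip.servo_line([*p,.10],quat(-58),vel=.15)
manip.servo_line([*p,.031],vel=.08)
print(manip.current_tool_pos(),manip.current_force())
effector.close(35)
print('gap',manip.current_finger_gap(),manip.current_tool_pos(),manip.current_force())
manip.servo_line([*p,.16],vel=.15)
manip.sleep(.2)
print('gap',manip.current_finger_gap(),manip.current_tool_pos(),manip.current_force(),manip.current_clock())
c=viewer.get_calibration('wrist');im=viewer.get_image('wrist')
cv2.imwrite('pics/w4.png',im[:,:,::-1]);json.dump({k:np.array(v).tolist() for k,v in c.items()},open('w4.json','w'))
cv2.imwrite('pics/s4.png',viewer.get_image('side')[:,:,::-1])
E
```

```text
[ 0.43552988 -0.26728168  0.03134427] [-0.40500241 -0.39867229 -0.26870846]
gap 0.015615142488561723 [ 0.43498688 -0.26687651  0.03085314] [ 0.1115009   0.13948641 -1.67119244]
gap 0.016048977752551954 [ 0.43455776 -0.26670403  0.15900766] [-0.32778992 -0.14091668 -1.6455306 ] 10.7417
```

View pics/w4.png

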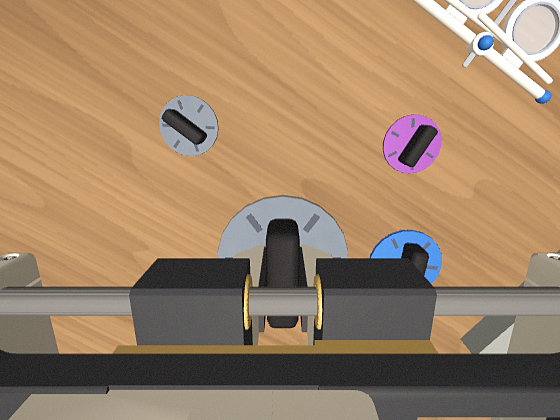

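View pics/s4.png

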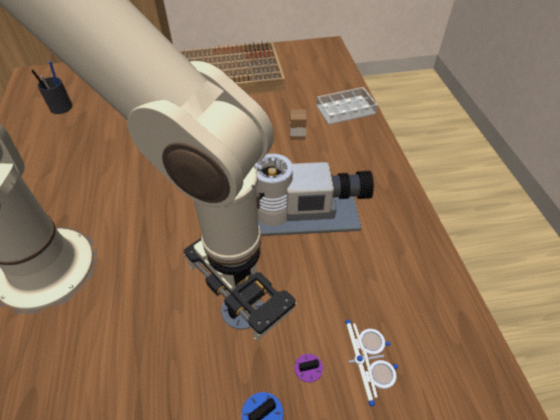

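```bash
python3 - <<'E'
from h import *
from bench import manip
import json
c={k:np.array(v) if isinstance(v,list) else v for k,v in json.load(open('w4.json')).items()}
T=R.from_quat(manip.current_tcp_rot());p=np.array(manip.current_tool_pos())
im=cv2.imread('pics/w4.png')
cv2.imwrite('pics/w4c.png',cv2.resize(im[185:340,205:360],None,fx=4,fy=4,interpolation=cv2.INTER_CUBIC))
print('yaw',np.degrees(np.arctan2(*T.apply([1,0,0])[1::-1])),T.apply([0,0,1]))
f=lambda uv,z:T.inv().apply(onplane(c,uv,z)-p)*1e3
for z in(p[2]-.004,p[2]-.009): print('flange far edge',f((283,196),z))
print('far end',f((283,327.5),p[2]+.024))
# flange arc circle fit on non-wood rows 196-250
m=(im[:,:,2].astype(int)-im[:,:,0]<18);pts=[]
for r in range(200,246,3):
    xs=np.nonzero(m[r,205:360])[0]+205;pts+= [f((xs.min(),r),p[2]-.004)[:2],f((xs.max()+1,r),p[2]-.004)[:2]]
pts=np.array(pts);A=np.c_[2*pts,np.ones(len(pts))];s=np.linalg.lstsq(A,(pts**2).sum(1),rcond=None)[0]
print('centre',s[:2],'r',np.sqrt(s[2]+s[:2]@s[:2]))
E
```

```text
yaw -58.003452917073865 [-1.21044233e-03  4.37371892e-04 -9.99999172e-01]
flange far edge [ -1.35595317 -36.30934775   3.97251718]
flange far edge [ -1.35321072 -35.04779869   8.97352122]
far end [ -1.23373688  24.3113412  -23.97944824]
centre [-1.29332659 -0.28587619] r 36.23918941077733
```

View pics/w4c.png

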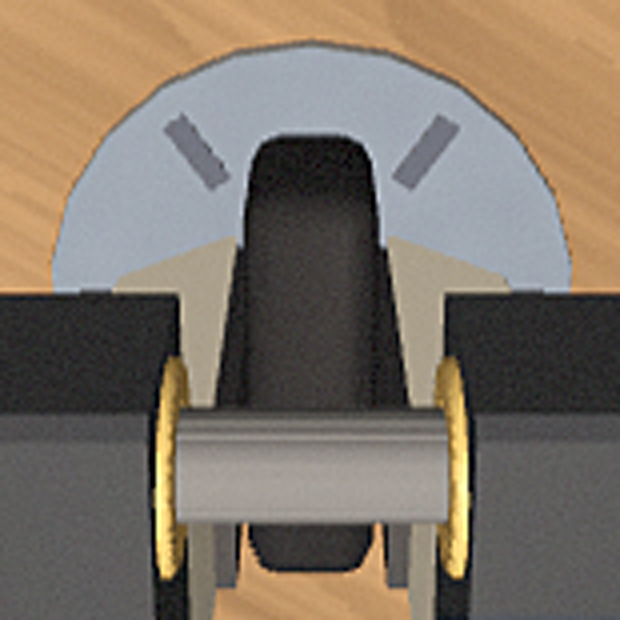

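The cap is held centred, with the offset along the wing under 1 mm and the gap at 16 mm as expected. Next I'll go above the socket with the wing in line with the barrel.

```bash
python3 - <<'E'
from h import *
from bench import viewer,manip,effector
manip.servo_line([.4352,-.267,.27],vel=.25)
manip.move_pose([.5401,.0535,.26],quat(83.2))
manip.sleep(.3)
p=np.array(manip.current_tool_pos());T=R.from_quat(manip.current_tcp_rot())
print(p,np.degrees(np.arctan2(*T.apply([1,0,0])[1::-1])),T.apply([0,0,1]),manip.current_finger_gap(),manip.current_force(),manip.current_clock(),np.round(manip.current_q(),2))
manip.servo_line([.5401,.0535,.222],vel=.1);manip.sleep(.3)
print(manip.current_tool_pos(),manip.current_force(),manip.current_wrist_torque())
for n in('side','wrist','top'): cv2.imwrite(f'pics/{n}5.png',viewer.get_image(n)[:,:,::-1])
E
python3 - <<'E'
import cv2
im=cv2.imread('pics/side5.png')[110:250,200:400];cv2.imwrite('pics/side5c.png',cv2.resize(im,None,fx=4,fy=4,interpolation=cv2.INTER_CUBIC))
E
```

```text
[0.54013982 0.05296578 0.26004987] 83.13191842911316 [ 9.68371111e-05 -9.39518472e-05 -9.99999991e-01] 0.015373432766950454 [ 0.09581594 -0.32413556 -0.56657869] 13.25 [-0.04  0.25 -0.12  1.79  0.03  1.1   1.27]
[0.54047786 0.05356642 0.22261614] [-0.2735023  -0.16321448 -1.6020705 ] [ 0.01682121 -0.00364595  0.02744038]
```

View pics/side5c.png

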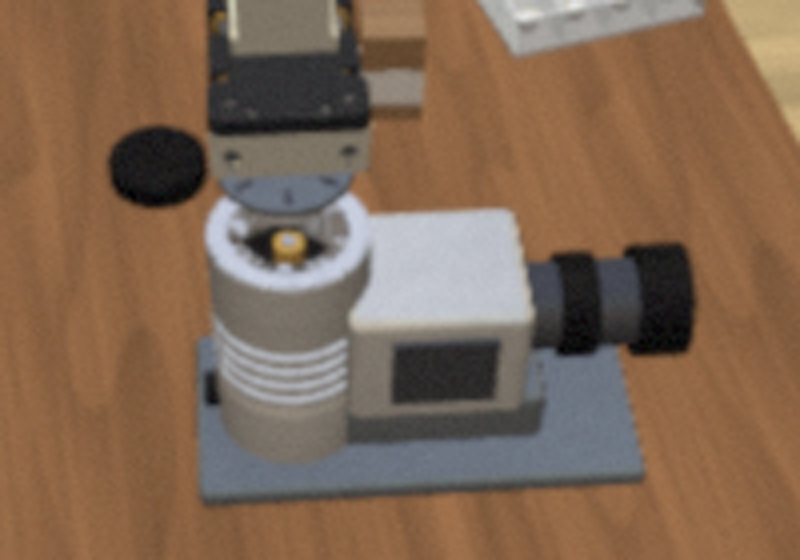

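View pics/wrist5.png

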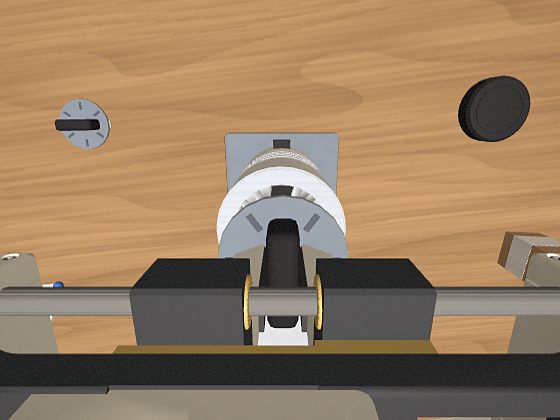

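The cap sits over the mouth: the slot and the wing are both at column ~283 in the wrist view. I'll lower it in small steps with a force check.

```bash
python3 - <<'E'
from h import *
from bench import viewer,manip,effector
x,y=.5400,.0535
for z in(.204,.200,.197,.194,.191,.188,.185,.183,.181):
    manip.servo_line([x,y,z],quat(83.2),vel=.04)
    F=np.array(manip.current_force());M=np.array(manip.current_wrist_torque())
    print(z,np.round(manip.current_tool_pos(),4),F.round(1),M.round(2),round(manip.current_finger_gap(),4))
    if F[2]>14 or np.hypot(*F[:2])>12: print('stop');break
print(manip.current_clock())
cv2.imwrite('pics/side6c.png',cv2.resize(viewer.get_image('side')[110:250,200:400,::-1],None,fx=4,fy=4,interpolation=cv2.INTER_CUBIC))
cv2.imwrite('pics/wrist6.png',viewer.get_image('wrist')[:,:,::-1])
E
```

```text
0.204 [0.5399 0.0535 0.2037] [ 0.  -0.6 -0.8] [0.05 0.   0.02] 0.0157
0.2 [0.5398 0.0535 0.1998] [ 0.5  0.4 -2. ] [-0.01  0.03 -0.04] 0.0157
0.197 [0.5398 0.0535 0.1968] [-0.6 -0.1 -1.5] [0.02 0.02 0.04] 0.0158
0.194 [0.5398 0.0534 0.1937] [-0.6 -0.3 -2. ] [0.02 0.03 0.02] 0.0157
0.191 [0.5404 0.0536 0.1913] [-0.5 -0.   1.3] [ 0.01 -0.08  0.03] 0.0156
0.188 [0.5405 0.0536 0.1882] [-0.2  0.2  2.9] [ 0.03 -0.17  0.01] 0.0155
0.185 [0.5405 0.0536 0.1852] [1.4 0.2 3.3] [ 0.01 -0.27  0.01] 0.0158
0.183 [0.5404 0.0536 0.1832] [ 1.7 -0.2  4.1] [ 0.05 -0.37  0.01] 0.0155
0.181 [0.5404 0.0536 0.1812] [2.4 1.  5.2] [ 0.08 -0.47  0.03] 0.0158
16.8333
```

View pics/side6c.png

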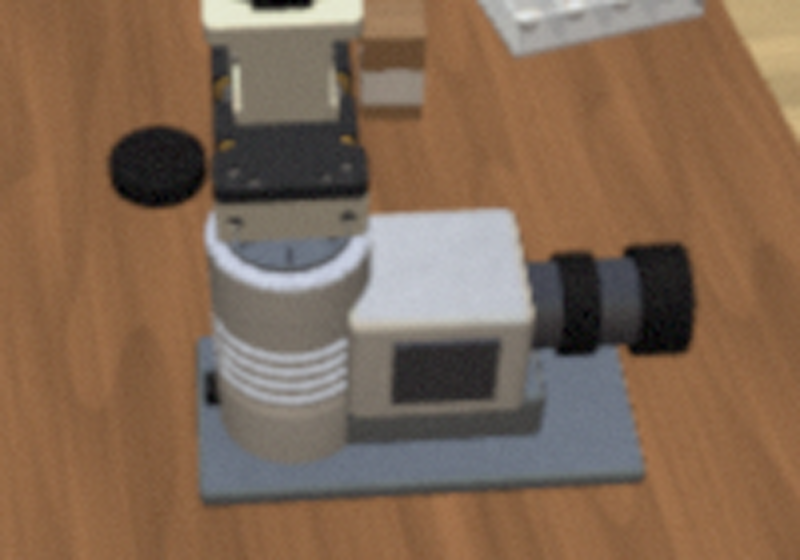

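View pics/wrist6.png

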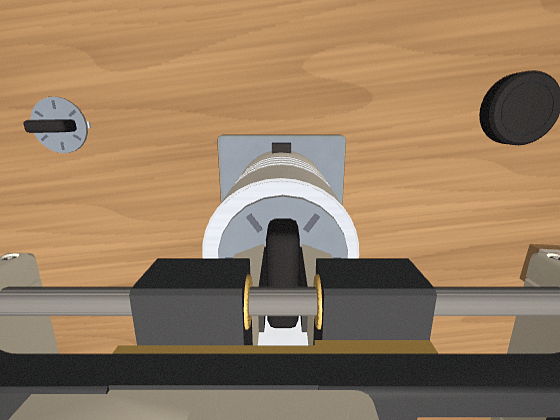

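The cap is down: the force matches the spring and the wing is unchanged in the grip. Now I'll turn it clockwise in small steps.

```bash
python3 - <<'E'
from h import *
from bench import viewer,manip,effector
x,y,z=.5404,.0534,.1805
def st(t):
    T=R.from_quat(manip.current_tcp_rot())
    print(t,round(manip.current_clock(),2),np.round(manip.current_tool_pos(),4),'yaw',np.degrees(np.arctan2(*T.apply([1,0,0])[1::-1])).round(2),np.round(manip.current_force(),1),np.round(manip.current_wrist_torque(),2),round(manip.current_finger_gap(),4),np.abs(manip.current_joint_velocities()).max().round(2))
effector.close(45)
st(0)
for yw in(79,75,70,65,60):
    manip.servo_line([x,y,z],quat(yw),vel=.02);st(yw)
    if abs(manip.current_wrist_torque()[2])>1.2: print('stop');break
cv2.imwrite('pics/wrist7.png',viewer.get_image('wrist')[:,:,::-1])
E
```

```text
0 17.15 [0.5404 0.0536 0.1812] yaw 83.2 [2.4 0.  4.7] [ 0.1  -0.63  0.03] 0.0161 0.0
79 17.4 [0.5402 0.0535 0.1805] yaw 79.1 [1.7 1.1 5.7] [ 0.18 -0.38  0.05] 0.0155 0.01
75 17.65 [0.5401 0.0534 0.1804] yaw 75.16 [0.6 0.9 5.7] [ 0.05 -0.19 -0.04] 0.0157 0.01
70 17.9 [0.54   0.0534 0.1804] yaw 70.21 [-0.4  1.3  4.9] [ 0.06 -0.    0.05] 0.0157 0.01
65 18.15 [0.54   0.0533 0.1803] yaw 65.24 [-0.8 -0.3  5.5] [ 0.06  0.06 -0.09] 0.016 0.01
60 18.4 [0.5401 0.0534 0.1804] yaw 60.25 [-0.2 -0.2  4.5] [0.05 0.14 0.  ] 0.0158 0.01
```

View pics/wrist7.png

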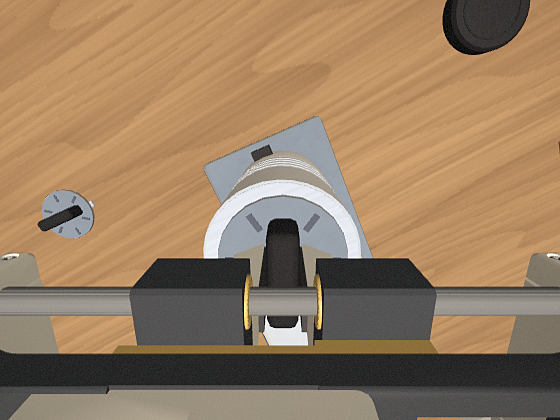

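```bash
python3 - <<'E'
from h import *
from bench import viewer,manip,effector
x,y,z=.5404,.0534,.1807
def st(t):
    T=R.from_quat(manip.current_tcp_rot())
    print(t,round(manip.current_clock(),2),np.round(manip.current_tool_pos(),4),'yaw',np.degrees(np.arctan2(*T.apply([1,0,0])[1::-1])).round(2),np.round(manip.current_force(),1),np.round(manip.current_wrist_torque(),2),round(manip.current_finger_gap(),4))
for yw in(55,50,45,41,38.2):
    manip.servo_line([x,y,z],quat(yw),vel=.02);st(yw)
    if abs(manip.current_wrist_torque()[2])>1.2: print('stop');break
manip.sleep(.5);st('settled')
import json
c=viewer.get_calibration('wrist')
im=viewer.get_image('wrist')[:,:,::-1].copy();cv2.imwrite('pics/wrist8.png',im)
cv2.imwrite('pics/side8.png',viewer.get_image('side')[:,:,::-1]);cv2.imwrite('pics/top8.png',viewer.get_image('top')[:,:,::-1])
json.dump({k:np.array(v).tolist() for k,v in c.items()},open('w8.json','w'))
E
python3 - <<'E'
import cv2,numpy as np
a=cv2.imread('pics/side8.png');b=cv2.imread('pics/top8.png')
cv2.imwrite('pics/st8.png',cv2.resize(np.hstack([a,b]),(800,300),interpolation=cv2.INTER_AREA))
E
```

```text
55 18.7 [0.5403 0.0534 0.1806] yaw 55.22 [-0.6  0.6  5.4] [-0.02  0.15 -0.02] 0.0159
50 18.95 [0.5404 0.0534 0.1807] yaw 50.24 [-0.8  0.1  4.5] [ 0.03  0.08 -0.06] 0.0159
45 19.2 [0.5405 0.0534 0.1807] yaw 45.25 [-0.6  0.3  5.3] [-0.01  0.03  0.01] 0.0155
41 19.45 [0.5405 0.0534 0.1807] yaw 41.23 [-0.3 -0.5  4.2] [-0.03  0.01 -0.  ] 0.0161
38.2 19.7 [0.5405 0.0534 0.1807] yaw 38.38 [-0.1 -0.2  4.4] [-0.03 -0.06  0.02] 0.0159
settled 20.2 [0.5405 0.0534 0.1807] yaw 38.21 [ 0.6 -0.9  4.3] [ 0.03 -0.15  0.  ] 0.016
```

View pics/wrist8.png

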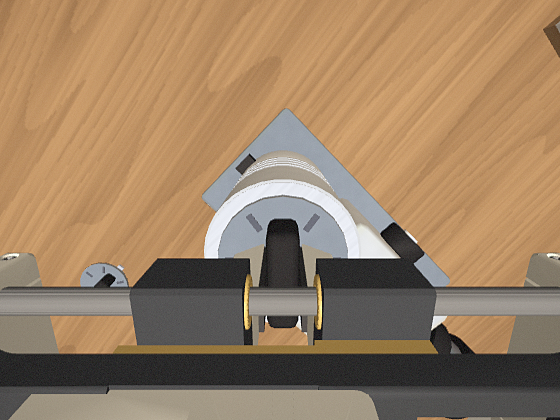

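View pics/st8.png

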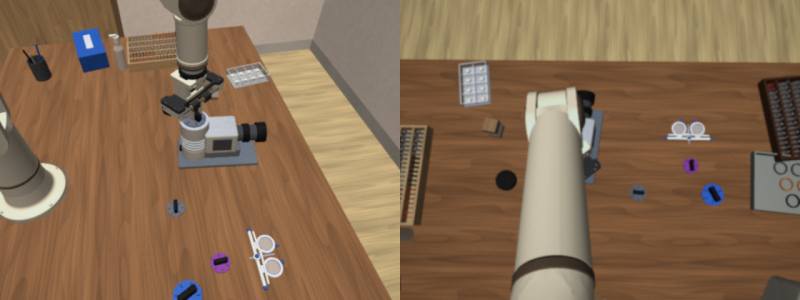

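The wrist view shows the cap flush in the mouth. The wing is vertical at column 283 and the foot edges run diagonally from the corner at (287,108). One numeric check of the foot edge, and then I'll hand in.

```bash
python3 - <<'E'
from h import *
import json
from bench import manip
c={k:np.array(v) if isinstance(v,list) else v for k,v in json.load(open('w8.json')).items()}
im=cv2.imread('pics/wrist8.png')
m=(im[:,:,2].astype(int)-im[:,:,0]<20)
r=[];l=[]
for y in range(118,215,3):
    xs=np.nonzero(m[y,200:460])[0]+200
    if y<190:l.append(onplane(c,(xs.min(),y),.02)[:2])
    r.append(onplane(c,(xs.max()+1,y),.02)[:2])
for n,p in(('r',r),('l',l)):
    v=cv2.fitLine(np.array(p,np.float32),cv2.DIST_HUBER,0,1e-6,1e-6).ravel();print(n,np.degrees(np.arctan2(v[1],v[0])))
T=R.from_quat(manip.current_tcp_rot());yw=np.degrees(np.arctan2(*T.apply([1,0,0])[1::-1]));print('wing',yw-90)
E
```

```text
r -6.6973414
l 83.34442
wing -51.79074124252041
```

```bash
python3 - <<'E'
from bench import manip
print(manip.current_clock(),manip.hand_in(),manip.current_finger_gap(),manip.current_tool_pos(),manip.current_force())
E
```

```text
the job is handed in; nothing more can be done
the job is handed in; nothing more can be done
```

The lamp cap is in the lamp house, turned half way and still gripped; I handed the job in at about 20 s on the robot's clock. I picked the larger grey cap by its wing, lowered it with the lugs down the slots, pressed it against the spring and turned it 45° clockwise.

**Angle:** the wing stands at -51.8° (taken from the gripper) and the barrel at -6.7° (from the foot edges in the last wrist picture), so 45.1° between them. In that picture the wing still sat square in the jaws.

**Height:** the cap's centre is about 7.3 mm above the rim, worked out from the gripper height. The spring force matches that depth, and the turn met almost no resistance.

**Grip:** the jaws hold the 16 mm wing at 45 N, and the cap was still at the last check.

**Other things on the bench:** the lens cap, trial frame, carton and the other caps look undisturbed in the last side and top pictures. I checked those by eye only.

**What disagreed or failed:**
- The first rough overhead estimate of the socket was about 4 mm off. I used two wrist pictures from opposite sides instead, which agreed within 1.5 mm.
- My first colour threshold for the wing failed and I redid it.
- The readings I asked for after handing in were refused, so nothing was checked after that point.

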